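# Clamp the housing in its nest with the swing strap and cam lever

### The job

Clamp down the housing that sits in the clamping fixture: push the swing strap sideways with the outside of the fingers until it lies over the housing against its stop, and only then push the cam lever fully down with a fingertip. Leave the housing seated in its nest, lift nothing, do not disturb the jar, the marker or the spare housing, and finish clear of everything.

Things in the scene. Friction and masses are not known exactly. Their poses are not given: they have to be found in the camera images.
- clamp_base: Clamping fixture, fixed: bare aluminium plate 150 x 190 x 14 mm. Origin at the centre of its underside, on the worktop; z up. In its frame a nest of low dark locators (tops 23 mm above the worktop) lies at y = +30 mm, the strap's stud at x = 0, y = -60 mm, and a thin stop pin at x = +14.5, y = -28 mm, 58 mm high.
- strap_pivot (a point): Point on the vertical axis about which the strap swings, 55 mm above the worktop (middle of the strap's height); fixed to the fixture, its axes are those of clamp_base.
- strap_arm (a joint): Swing strap, a steel bar turning about a vertical pivot. Value in rad, 0 to 1.571: at 0 it points along the fixture's -x (swung aside); as it grows the strap turns clockwise seen from above, to 1.571 against its stop, where it points along the fixture's +y over the middle of the housing. It stays where it is left; about 1.5 N at its end moves it.
- strap_end (a point): Middle of the rounded free end of the steel strap, 118 mm from the pivot, 55 mm above the worktop; moves with the strap. The strap is 18 mm wide and 14 mm high (48 to 62 mm above the worktop).
- strap_foot: Black round rubber foot, 16 mm across, hanging under the strap 90 mm from the pivot; origin at its underside, 32.5 mm above the worktop when raised. Only the cam lever lowers it, by up to 4.1 mm, onto the housing.
- lever_arm (a joint): Cam lever, hinged about a level axis across the strap, right above the strap's pivot, 74 mm above the worktop. Seen from above it points straight away from the strap's free end. Value in rad: 0 is raised 0.9 rad above level, 0.9 is fully down, level. It stays where it is left; 5 to 8 N straight down on it, 45 mm out from the hinge, moves it.
- lever_grip (a point): Middle of the lever's round black grip, 75 mm from its hinge; moves with the lever. Fully down it lies 78 mm above the worktop. The lever is 99 mm long; the grip, its outer 48 mm, is 18 mm thick, the steel part inside of it 12 mm wide and 8 mm thick.
- housing_centre (a point): Workpiece: black moulded housing 118 x 58 x 22 mm, lying loose in the fixture's nest with its long side along the fixture's x. Point at its centre, 8 mm above its underside (22 mm above the worktop). Its body is 16 mm high, with two small pins to 22 mm at the corners of the end that lies to the fixture's +x.
- spare_centre (a point): Bystander: a similar loose black housing 118 x 58 x 22 mm lying on the worktop beside the fixture; point at its centre.
- jar_centre (a point): Bystander: loose lidded jar, 54 mm across and 48 mm high, behind the fixture; point at its centre.
- marker_centre (a point): Bystander: loose marker pen 131 mm long and 15 mm thick lying in front of the fixture at the left; point at its centre.
Things that resemble listed ones, but are neither listed nor needed, are in the scene too. What is shaped like the part that bears housing_centre but blue, green or purple is not meant.

How it is judged:
By the outcome, as a careful person would: the job done as asked, in the order asked, and still so for the second after the job is handed in, with the robot touching nothing.
It also fails if it takes over 45 s, if anything falls off the work surface, if the arm or the gripper's body presses on something with over 40 N, if the wrist force passes 120 N, or if a joint passes its speed limit or range.

### The arm

A 7-joint arm with a two-finger parallel gripper is mounted at the origin on a cart in front of the work surface, level with it; the furniture and walls round the work are solid. World frame = base frame: x ahead of the robot, y to its left, z up, the work surface at z = 0. Lengths are in m, angles in degrees, forces in N, time in s.
With the tool pointing down it reaches from about 0.35 to 0.9 m from the base axis. Payload 8.1 kg.
Tool frame: the origin (TCP) lies between the finger pads; the fingertips stand 22 mm ahead of it and the grasp point (between the pads) lies 3 mm ahead of it; z points along the fingers, y is the line along which they close (so a half turn about z gives the same grasp; the last joint's range is limited). The gripper opens to 85 mm and grips with 20 to 120 N. Pads are 22 mm wide; open, the fingers measure 114 mm over their backs; the gripper's body (76 mm by 85 mm) begins 54 mm behind the grasp point. The pads swing forward as they close: fully open they stand 13 mm farther back than shut.
Start: joints at [59.782, 24.895, 1.432, 90.138, -0.665, 64.973, -4.303], TCP at [0.258, -0.569, 0.253] pointing down, gripper open.
Joint ranges: [-149.89, 149.89], [-25.12, 119.58], [-72.63, 75.52], [4.76, 147.25], [-75.54, 255.54], [6.69, 114.76], [-157.13, 157.13]. Speed limits (degrees/s): [127.2, 127.2, 172.46, 172.46, 180, 180, 180].

### API

Orientations are given as [roll, pitch, yaw] about the fixed x, y, z axes, in that order (R = Rz(yaw) Ry(pitch) Rx(roll)).
In Python, from workcell import telemetry, eyes, hand_in gives the robot as it stands.
- The arm moves only by the shell command python3 -m crank 'ROWS' [OPENING]. ROWS is JSON, a list of rows, each a list of 4 numbers: the shift along the world's x, y, z in m, then the turn about the world's z in degrees. A call has 1 to 10 rows; each row shifts and turns the commanded pose from where the row before left it; what a row does not reach is not made up. A row lasts 1/8 s, in which the tool goes at most 62.5 mm and 10.7 degrees, less where a joint would pass 70% of its speed; a pose out of reach is approached as far as the arm can. A call is refused whole if a number of a shift passes 0.0625 or a number of a turn 10.7, either way. A call with a gripper value outside its range is refused whole. OPENING is the finger opening in m, from 0 to 0.0854, set as the call begins (- or left out, the last holds). The fingers move at their own pace and stop on an object; the grip force is fixed at half the most. Time passes only in rows, so rows that do not move let the fingers close. It gives the time, the measured TCP pose, the force, the opening and the grip force at its end, in the units of the state.
- telemetry.get_obs(): the state, without advancing time (a new reading comes with each control period).
- eyes.grab_frame(name): name is "scene" or "top"; returns a dict with "frame" (384x512x3 uint8, blue, green, red), "depth" (384x512 float32, m along the optical axis (not along the pixel's ray), 0 where there is no reading), "intrinsics" (3x3 intrinsics, pixels), "rvec" (rotation vector, rad) and "tvec" (3), from world to camera coordinates, as OpenCV has them. Camera axes: x right, y down, z forward; pixel columns grow to the right and rows downward; lengths in m; the calibration is good to about 2 mm. A picture is of the moment at which its call begins.
- hand_in(): hands the job in; it is judged then, once.
The state is a dict: "clock": time; "joint_positions": joint angles; "joint_vel": joint speeds; "effort": joint torques, N m; "tool_pos": TCP position; "orientation": TCP orientation; "wrist_force": force on the tool from outside, world axes, zero at the start; "torque": the same for the moment, N m; "finger_gap": finger opening in m; "grasp_force": force on a finger pad.
Only numpy, scipy, OpenCV 4.12 (cv2) and the standard library are available. Lean on these libraries where they do the work, as an engineer would, in place of code of your own. Each camera call takes 0.05 s, during which the arm holds its last target. There are 200 camera calls.

## Working session

There is one attempt and no reset: what is moved stays moved. The work goes in short steps, Python scripts to look and compute and a shell command to move; the robot and the scene stay as the last step left them, time stands still between calls to the robot, and variables do not carry over. Pictures are saved under pics/ and viewed, at most 10 in all, crops included, and the job is handed in when it is done.

```bash
mkdir -p pics; ls; cat > h.py <<'E'
import numpy as np, cv2
from workcell import telemetry, eyes, hand_in
def grab(n,tag):
    f=eyes.grab_frame(n); cv2.imwrite(f'pics/{tag}.png',f['frame'])
    np.savez(f'pics/{tag}.npz',**{k:np.asarray(v) for k,v in f.items()}); return f
def load(tag): return dict(np.load(f'pics/{tag}.npz'))
def world(f,u,v,z=None):
    R=cv2.Rodrigues(np.array(f['rvec'],float))[0]; t=np.array(f['tvec'],float).ravel()
    r=np.linalg.inv(f['intrinsics'])@[u,v,1]; c=-R.T@t; d=R.T@r
    s=f['depth'][int(round(v)),int(round(u))] if z is None else (z-c[2])/d[2]
    return c+s*d
def proj(f,p):
    return cv2.projectPoints(np.array(p,float).reshape(-1,3),np.array(f['rvec'],float),np.array(f['tvec'],float),np.array(f['intrinsics'],float),None)[0].reshape(-1,2)
E
python3 - <<'E'
from h import *
a=grab('scene','s0');b=grab('top','t0')
cv2.imwrite('pics/both.png',np.vstack([cv2.resize(a['frame'],(400,300)),cv2.resize(b['frame'],(400,300))]))
for f in(a,b): 
    R=cv2.Rodrigues(np.array(f['rvec'],float))[0];print(-R.T@np.array(f['tvec']).ravel(),R[2])
print(telemetry.get_obs())
E
```

```text
pics
[-0.09360557  0.48170942  0.70417466] [ 0.67294501 -0.41779002 -0.61040684]
[0.49238613 0.09442535 0.98742675] [ 0.0939069   0.00468217 -0.99556997]
{'clock': 0.1, 'joint_positions': array([59.78059244, 24.93308075,  1.42995576, 90.18463843, -0.66698777,
       64.9745288 , -4.3033608 ]), 'joint_vel': array([-0.07740682,  0.0117355 ,  0.00386727, -0.17162452,  0.03813393,
       -0.03760134,  0.01701474]), 'effort': array([ 2.62711874e-03, -6.71764684e+01,  1.02820203e+00, -3.16908324e+01,
        1.58291019e-02,  7.15476941e-03, -4.83654060e-05]), 'tool_pos': array([ 0.25739588, -0.56905652,  0.25259243]), 'orientation': array([-1.79916206e+02,  5.10755967e-03,  2.43362731e+01]), 'wrist_force': array([ 0.54698113, -0.25310125, -0.63596988]), 'torque': array([-0.06719383,  0.00264256,  0.01135742]), 'grasp_force': 0.0, 'finger_gap': 0.08542909408686648}
```

View pics/t0.png

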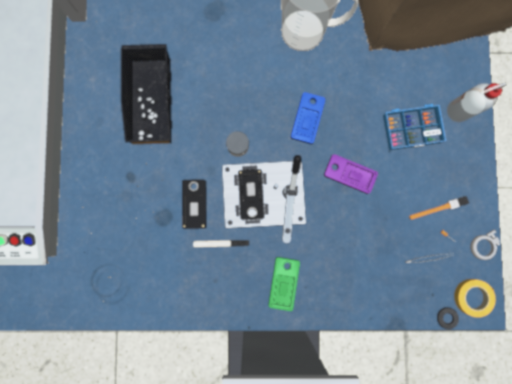

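View pics/s0.png

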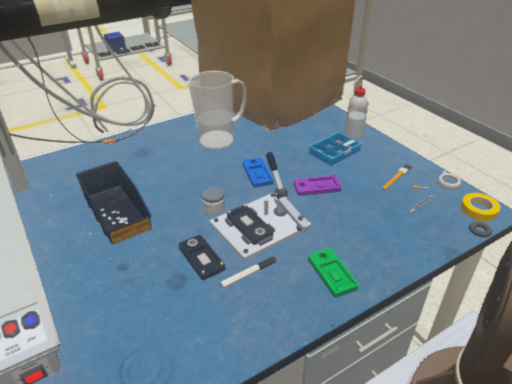

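The top view shows the fixture plate at about (264,195), with the strap end at (287,240), the pivot at (291,190), the lever grip at (297,163) and the housing at (251,195). The jar is at (237,143), the spare at (195,204) and the marker at (220,243). There are two black housings. The one at (251,195) lies in the nest, so it is the one meant; (195,204) lies on the bare worktop and is the spare. Next is an enlarged crop to confirm that and measure.

```bash
python3 - <<'E'
from h import *
a=load('t0');b=load('s0')
c1=cv2.resize(a['frame'][140:255,175:315],None,fx=5,fy=5,interpolation=cv2.INTER_CUBIC)
cv2.imwrite('pics/tc.png',c1)
c2=cv2.resize(b['frame'][145:290,175:335],None,fx=4,fy=4,interpolation=cv2.INTER_CUBIC)
cv2.imwrite('pics/sc.png',c2)
E
```

```text
(no output)
```

View pics/tc.png

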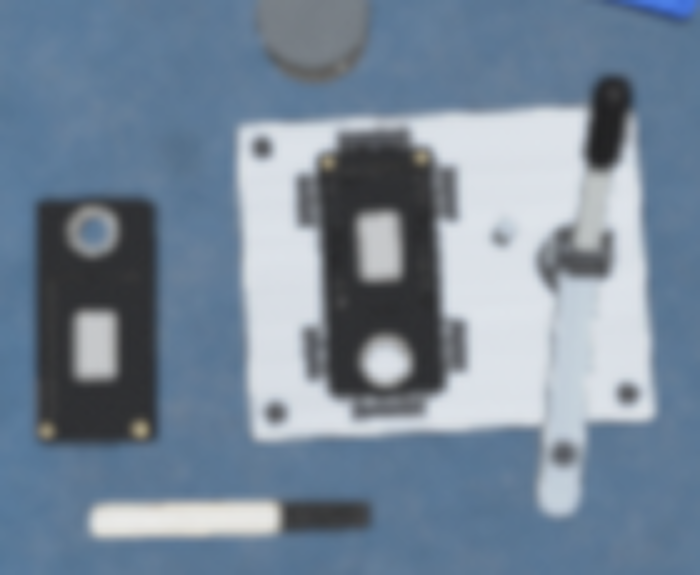

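View pics/sc.png

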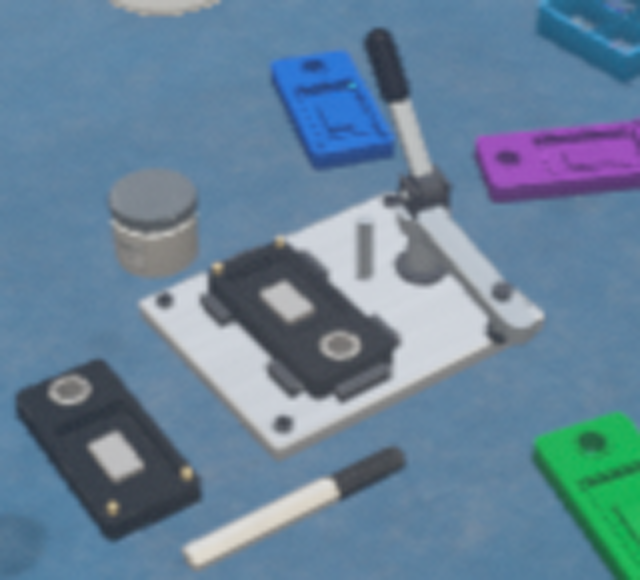

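The crops confirm it. The nested housing, with dark locators round it and gold pins toward +x, is the target; the other black one lies off the fixture. In the top crop, the plate corners are at (238,124), (632,105), (655,418) and (253,438), the strap bolt is at (563,453) and the lever tip is at (612,90).

```bash
cat >> h.py <<'E'
def tri(fa,pa,fb,pb):
    P=[f['intrinsics']@np.hstack([cv2.Rodrigues(np.array(f['rvec'],float))[0],np.array(f['tvec'],float).reshape(3,1)]) for f in(fa,fb)]
    X=cv2.triangulatePoints(P[0],P[1],np.array(pa,float),np.array(pb,float)).ravel(); return X[:3]/X[3]
T=lambda u,v:np.array([175+(u+.5)/5-.5,140+(v+.5)/5-.5])
S=lambda u,v:np.array([175+(u+.5)/4-.5,145+(v+.5)/4-.5])
E
python3 - <<'E'
from h import *
np.set_printoptions(precision=4,suppress=True)
a=load('t0');b=load('s0')
C=np.array([world(a,*T(*p),z=.014) for p in[(238,124),(632,105),(655,418),(253,438)]])
m=C.mean(0)
fx=(C[0]+C[1]-C[2]-C[3])/2; fy=(C[0]+C[3]-C[1]-C[2])/2
print(C,m,np.linalg.norm(fx),np.linalg.norm(fy))
y=np.arctan2(fx[1],fx[0]); y2=np.arctan2(-fy[0],fy[1]); print('yaw',np.degrees([y,y2]))
Cs=np.array([world(b,*S(*p),z=.014) for p in[(139,303),(395,192),(543,318),(278,452)]]);print(Cs,Cs.mean(0))
th=(y+y2)/2;R=np.array([[np.cos(th),-np.sin(th)],[np.sin(th),np.cos(th)]])
F=lambda x,yy:m[:2]+R@[x,yy]
print('pivot',F(0,-60e-3),'pin',F(.0145,-.028),'housing',F(0,.03))
print('bolt',tri(a,T(563,453),b,S(502,291)),'levertip',tri(a,T(612,90),b,S(377,38)))
print('end@.062',world(a,*T(559,517),z=.062),world(b,*S(540,322),z=.055),'spare',world(a,*T(97,320),z=.016),'jar',world(a,*T(315,15),z=.048),'mark',world(a,*T(230,518),z=.0075))
E
```

```text
[[ 0.6464  0.1588  0.014 ]
 [ 0.655  -0.0292  0.014 ]
 [ 0.5062 -0.0378  0.014 ]
 [ 0.4972  0.1512  0.014 ]] [0.5762 0.0608 0.014 ] 0.149242714720339 0.18868762959463675
yaw [3.1103 2.6553]
[[ 0.6434  0.1604  0.014 ]
 [ 0.6526 -0.0276  0.014 ]
 [ 0.5051 -0.0336  0.014 ]
 [ 0.4945  0.1528  0.014 ]] [0.5739 0.063  0.014 ]
pivot [0.5792 0.0008] pin [0.5921 0.0335] housing [0.5747 0.0907]
bolt [0.4901 0.0104 0.0658] levertip [ 0.6396 -0.004   0.1453]
end@.062 [0.4617 0.0121 0.062 ] [0.4678 0.0004 0.055 ] spare [0.5529 0.2249 0.016 ] jar [0.6919 0.1211 0.048 ] mark [0.4597 0.1623 0.0075]
```

```bash
python3 -m crank '[[0.022,0.052,0,-3],[0.022,0.052,0,-3],[0.022,0.052,0,-3],[0.022,0.052,0,-3],[0.022,0.052,0,-3],[0.022,0.052,0,-3],[0.022,0.052,0,-3],[0.022,0.052,0,-3],[0.022,0.052,0,-3],[0.017,0.052,0,-3]]' 0
```

```text
clock: 1.35
tool_pos: [0.473, -0.0477, 0.2532]
orientation: [180.0, -0.0, -5.8]
wrist_force: [1.1, -0.2, -0.2]
finger_gap: 0.0001
grasp_force: 0.0
```

```bash
python3 -m crank '[[0,0,-0.05,0],[0,0,-0.05,0],[0,0,-0.05,0],[0,0,0,0]]'
python3 - <<'E'
from h import *
f=grab('scene','s1')
print(telemetry.get_obs()['tool_pos'])
p=telemetry.get_obs()['tool_pos']
print(proj(f,[p+[0,0,-.022],p+[0,0,-.035],[.578,.002,.074],[.4735,.012,.062]]))
cv2.imwrite('pics/s1c.png',cv2.resize(f['frame'][100:290,190:390],None,fx=3,fy=3,interpolation=cv2.INTER_CUBIC))
E
```

```text
clock: 1.85
tool_pos: [0.4698, -0.0494, 0.1007]
orientation: [180.0, 0.4, -5.6]
wrist_force: [0.3, -0.2, 0.7]
finger_gap: 0.0
grasp_force: 0.0
[ 0.47152777 -0.04940086  0.10280022]
[[327.37669585 207.44614139]
 [326.84498498 211.95598782]
 [280.94225582 192.72738564]
 [304.016503   223.13792657]]
```

View pics/s1c.png

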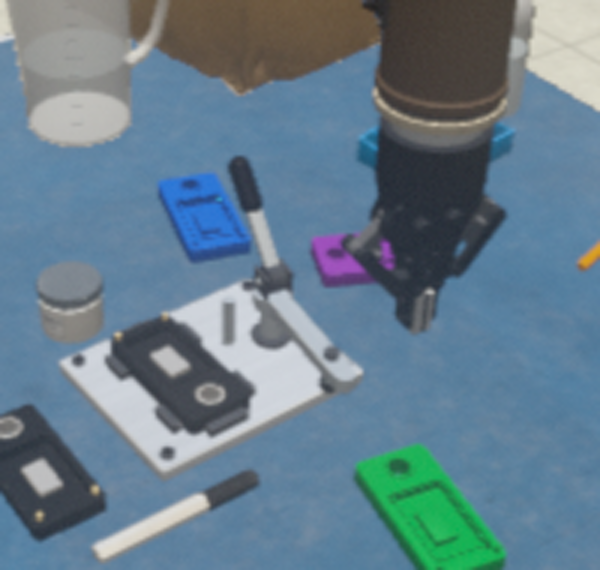

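```bash
python3 - <<'E'
from h import *
P=np.array([.578,.002]);q=np.array([.4715,-.0494])
for ph in [174.5,174.5,165,155,145,135,125,115,107,101]:
    a=np.radians(ph);e=np.array([np.cos(a),np.sin(a)]);n=np.array([-e[1],e[0]])
    p=P+.103*e+.024*n; print(ph,p.round(4),(p-q).round(4)); q=p
E
python3 -m crank '[[0,0,-0.018,0],[0,0,-0.018,0],[0,0,0,0]]'
```

```text
174.5 [ 0.4732 -0.012 ] [0.0017 0.0374]
174.5 [ 0.4732 -0.012 ] [0. 0.]
165 [0.4723 0.0055] [-0.0009  0.0175]
155 [0.4745 0.0238] [0.0022 0.0183]
145 [0.4799 0.0414] [0.0054 0.0176]
135 [0.4882 0.0579] [0.0083 0.0164]
125 [0.4993 0.0726] [0.0111 0.0147]
115 [0.5127 0.0852] [0.0135 0.0126]
107 [0.5249 0.0935] [0.0122 0.0083]
101 [0.5348 0.0985] [0.0099 0.005 ]
clock: 2.28
tool_pos: [0.4733, -0.0496, 0.0686]
orientation: [180.0, -0.1, -5.7]
wrist_force: [0.3, -0.1, -0.7]
finger_gap: 0.0001
grasp_force: 0.0
```

```bash
python3 -m crank '[[0,0.015,0,0],[0,0.015,0,0],[0,0.007,0,0],[0,0.009,0,-5],[0,0.009,0,-5],[0.001,0.009,0,-5],[0.001,0.009,0,-5],[0.003,0.009,0,-5],[0.003,0.009,0,-5],[0,0,0,0]]'
python3 -m crank '[[0.004,0.008,0,-5],[0.004,0.008,0,-5],[0.0055,0.0075,0,-5],[0.0055,0.0075,0,-5],[0.007,0.006,0,-5],[0.007,0.006,0,-5],[0,0,0,0]]'
python3 - <<'E'
from h import *
f=grab('top','t2');g=grab('scene','s2')
cv2.imwrite('pics/c2.png',np.hstack([cv2.resize(f['frame'][130:250,200:320],None,fx=3.3,fy=3.3,interpolation=cv2.INTER_CUBIC),cv2.resize(g['frame'][130:270,200:340],(396,396),interpolation=cv2.INTER_CUBIC)]))
E
```

```text
clock: 3.52
tool_pos: [0.4807, 0.0426, 0.0675]
orientation: [-180.0, -0.0, -35.5]
wrist_force: [1.4, -0.3, -0.4]
finger_gap: 0.0003
grasp_force: 0.0
clock: 4.4
tool_pos: [0.5136, 0.085, 0.0672]
orientation: [180.0, -0.0, -65.5]
wrist_force: [-0.4, -0.2, -0.1]
finger_gap: 0.0003
grasp_force: 0.0
```

View pics/c2.png

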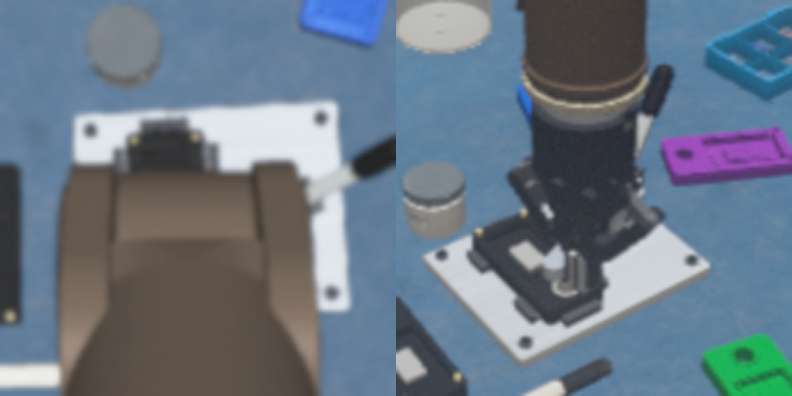

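The lever has turned to point upper right (grip at crop (375,160)) and the strap end shows at the finger over the housing, crop (555,262). The strap is following the push, so I continue.

```bash
python3 -m crank '[[0.006,0.004,0,-4],[0.006,0.0035,0,-4],[0.005,0.0025,0,-3],[0.005,0.0025,0,-3],[0,0,0,0]]'
python3 -m crank '[[0.005,0.002,0,-3],[0.004,0.001,0,-2],[0,0,0,0]]'
python3 -m crank '[[0.003,0.001,0,-2],[0,0,0,0]]'

```

```text
clock: 5.12
tool_pos: [0.5353, 0.0967, 0.067]
orientation: [179.9, -0.0, -79.6]
wrist_force: [0.0, 0.6, 0.5]
finger_gap: -0.0004
grasp_force: 0.0
clock: 5.5
tool_pos: [0.5442, 0.0995, 0.0671]
orientation: [180.0, -0.0, -84.6]
wrist_force: [-0.1, -0.4, -0.2]
finger_gap: 0.0
grasp_force: 0.0
clock: 5.75
tool_pos: [0.5472, 0.1005, 0.0672]
orientation: [180.0, -0.0, -86.6]
wrist_force: [0.1, 0.5, 0.1]
finger_gap: -0.0001
grasp_force: 0.2
```

```bash
for i in 1; do python3 -m crank '[[0.002,0,0,0],[0,0,0,0]]'; python3 -m crank '[[0.002,0,0,0],[0,0,0,0]]';python3 -m crank '[[0.002,0,0,0],[0,0,0,0]]'; done
```

```text
clock: 6.0
tool_pos: [0.5495, 0.1009, 0.0673]
orientation: [180.0, 0.0, -86.6]
wrist_force: [-0.5, -0.3, -1.1]
finger_gap: -0.0004
grasp_force: 0.4
clock: 6.25
tool_pos: [0.5517, 0.1011, 0.0673]
orientation: [-180.0, 0.0, -86.7]
wrist_force: [-1.8, 0.5, -0.1]
finger_gap: -0.0002
grasp_force: 0.4
clock: 6.5
tool_pos: [0.5521, 0.1011, 0.0672]
orientation: [179.8, 0.0, -86.7]
wrist_force: [-7.0, 1.2, 5.2]
finger_gap: -0.0002
grasp_force: 3.8
```

```bash
python3 -m crank '[[-0.015,0,0,0],[-0.02,0,0,0],[-0.01,0,0.06,0],[0,0,0.06,0],[0,0,0.06,0],[-0.02,-0.06,0,0],[-0.02,-0.06,0,0],[0,-0.06,0,0],[0,-0.06,0,0],[0,0,0,0]]'
python3 - <<'E'
from h import *
f=grab('top','t3');g=grab('scene','s3')
cv2.imwrite('pics/c3.png',np.hstack([cv2.resize(f['frame'][140:240,215:315],None,fx=4,fy=4,interpolation=cv2.INTER_CUBIC),cv2.resize(g['frame'][145:265,195:315],(400,400),interpolation=cv2.INTER_CUBIC)]))
E
```

```text
clock: 7.75
tool_pos: [0.4673, -0.144, 0.2481]
orientation: [-179.9, -0.1, -87.3]
wrist_force: [-0.1, 1.2, -0.0]
finger_gap: -0.0002
grasp_force: 0.0
```

View pics/c3.png

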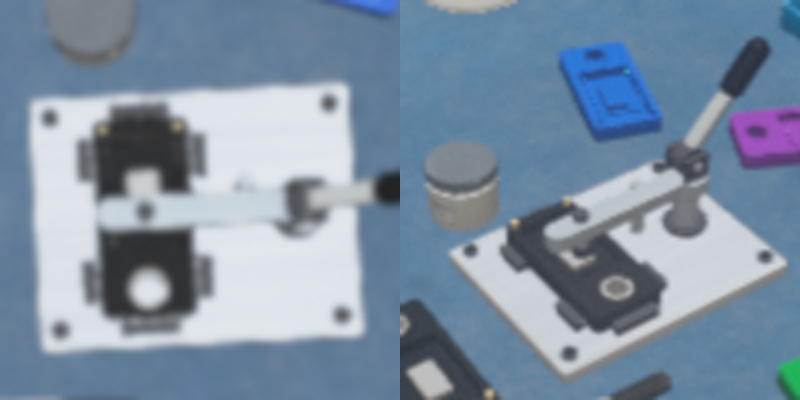

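The strap lies over the middle of the housing against the pin (bolt at top crop (145,211), pin at (245,185)). The lever points right, with its grip at about scene crop (745,68). I check the angle and the lever position.

```bash
python3 - <<'E'
from h import *
np.set_printoptions(precision=4,suppress=True)
f=load('t3');g=load('s3')
t=lambda u,v:(215+(u+.5)/4-.5,140+(v+.5)/4-.5)
s=lambda u,v:(195+(u-400+.5)*.3-.5,145+(v+.5)*.3-.5)
b=tri(f,t(145,211),g,s(581,214));print('bolt',b, world(f,*t(145,211),z=.064))
d=world(f,*t(145,211),z=.064)[:2]-[.578,.002];print(np.degrees(np.arctan2(d[1],d[0])),np.linalg.norm(d))
l,r=world(f,*t(110,213),z=.062),world(f,*t(280,205),z=.062);d=l-r;print('strap axis',l,r,np.degrees(np.arctan2(d[1],d[0])))
# lever axis prediction
th=np.radians(92.9);e=np.array([np.cos(th),np.sin(th)])
pts=[np.r_[np.array([.578,.002])-e*L*np.cos(.9),.074+L*np.sin(.9)] for L in(0,.051,.075,.099)]
print(pts,proj(f,pts),proj(g,pts))
hs=g['frame'][140:200,275:345]
y,x=np.where((hs.max(2)<60));print('dark scene',x.min()+275,x.max()+275,y.min()+140,y.max()+140)
hs=f['frame'][160:215,290:345];y,x=np.where((hs.max(2)<60))
print('dark top',x.min()+290,x.max()+290,y.min()+160,y.max()+160)
cv2.imwrite('pics/c4.png',np.hstack([cv2.resize(f['frame'][160:220,280:340],(400,400),interpolation=cv2.INTER_CUBIC),cv2.resize(g['frame'][140:200,270:330],(400,400),interpolation=cv2.INTER_CUBIC)]))
E
```

```text
bolt [0.5747 0.0911 0.0667] [0.5748 0.0908 0.064 ]
92.0596186949515 0.08885671302591837
strap axis [0.5739 0.1105 0.062 ] [0.5782 0.0148 0.062 ] 92.54477540491484
[array([0.578, 0.002, 0.074]), array([ 0.5796, -0.0297,  0.1139]), array([ 0.5804, -0.0446,  0.1327]), array([ 0.5811, -0.0595,  0.1515])] [[290.838  190.4327]
 [307.6063 187.8813]
 [316.0349 186.5989]
 [324.8391 185.2593]] [[280.9423 192.7274]
 [292.3368 174.2095]
 [297.7767 165.3689]
 [303.2673 156.4458]]Traceback (most recent call last):
  File "<stdin>", line 14, in <module>
    return umr_minimum(a, axis, None, out, keepdims, initial, where)
ValueError: zero-size array to reduction operation minimum which has no identity
```

The strap is at its stop, since its axis at 92.5° matches the fixture's 92.9°. The lever matches the model too: grip seen at (298.5,165.4), predicted (297.8,165.4). Next I go above the lever.

```bash
python3 -m crank '[[0.04,0.04,0,0],[0.04,0.04,0,0],[0.033,0.03,0,0],[0,0,0,0],[0,0,-0.03,0],[0,0,-0.02,0],[0,0,0,0]]'
```

```text
clock: 8.72
tool_pos: [0.5807, -0.0268, 0.196]
orientation: [179.8, 0.0, -86.6]
wrist_force: [0.3, 0.2, 0.6]
finger_gap: 0.0
grasp_force: 0.0
```

```bash
python3 -m crank '[[0,-0.006,-0.01,0],[0,0,-0.01,0],[0,0,-0.005,0],[0,0,0,0]]'; python3 -m crank '[[0,0,-0.005,0],[0,-0.001,-0.005,0],[0,0,0,0]]'
```

```text
clock: 9.22
tool_pos: [0.5819, -0.0336, 0.172]
orientation: [180.0, 0.0, -86.7]
wrist_force: [1.4, 0.3, 0.6]
finger_gap: -0.0
grasp_force: 0.0
clock: 9.6
tool_pos: [0.5818, -0.0346, 0.1619]
orientation: [180.0, 0.0, -86.7]
wrist_force: [-0.1, 0.3, 0.6]
finger_gap: -0.0001
grasp_force: 0.0
```

```bash
python3 -m crank '[[0,-0.003,-0.005,0],[0,-0.003,-0.005,0],[0,0,0,0]]'
```

```text
clock: 9.98
tool_pos: [0.582, -0.0409, 0.152]
orientation: [180.0, -0.0, -86.7]
wrist_force: [-0.8, -1.0, 0.2]
finger_gap: -0.0001
grasp_force: 0.0
```

```bash
python3 - <<'E'
from h import *
g=grab('scene','s5')
cv2.imwrite('pics/c5.png',cv2.resize(g['frame'][120:240,220:350],None,fx=4.5,fy=4.5,interpolation=cv2.INTER_CUBIC))
E
```

```text
(no output)
```

View pics/c5.png

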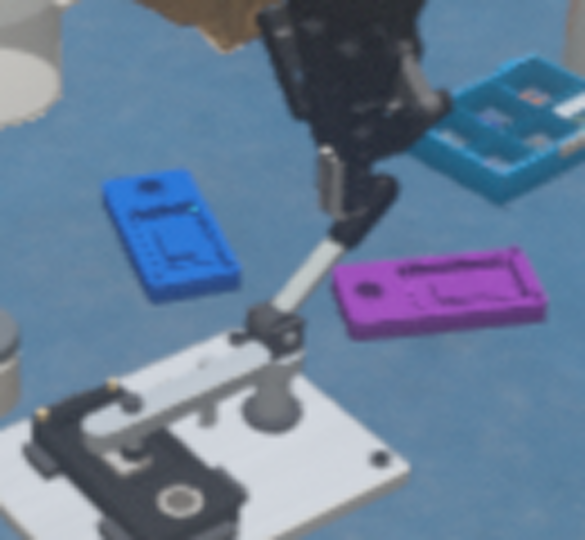

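The fingertip at crop (330,210) is on the grip, and the lever has come down a bit (end at (385,185)). I continue.

```bash
python3 -m crank '[[0,-0.003,-0.005,0],[0,-0.003,-0.005,0],[0,-0.003,-0.005,0],[0,-0.002,-0.005,0]]'; python3 -m crank '[[0,-0.002,-0.005,0],[0,-0.002,-0.005,0],[0,-0.002,-0.004,0]]'
```

```text
clock: 10.52
tool_pos: [0.5821, -0.0521, 0.132]
orientation: [-180.0, -0.0, -86.7]
wrist_force: [-0.2, -1.8, 4.5]
finger_gap: -0.0001
grasp_force: 1.7
clock: 10.9
tool_pos: [0.5821, -0.0577, 0.1179]
orientation: [-180.0, -0.0, -86.7]
wrist_force: [2.2, -0.0, 3.9]
finger_gap: 0.0001
grasp_force: 1.6
```

```bash
python3 -m crank '[[0,-0.001,-0.004,0],[0,0,-0.003,0]]'; python3 -m crank '[[0,0,-0.002,0],[0,0,0,0]]';  python3 -m crank '[[0,0,-0.0015,0],[0,0,0,0]]'
```

```text
clock: 11.15
tool_pos: [0.5822, -0.0592, 0.1113]
orientation: [-180.0, -0.0, -86.7]
wrist_force: [1.7, -3.9, 6.1]
finger_gap: 0.0001
grasp_force: 2.5
clock: 11.4
tool_pos: [0.582, -0.059, 0.1093]
orientation: [180.0, -0.0, -86.7]
wrist_force: [1.3, -2.1, 3.4]
finger_gap: -0.0
grasp_force: 1.9
clock: 11.65
tool_pos: [0.5822, -0.0591, 0.1086]
orientation: [-180.0, -0.0, -86.7]
wrist_force: [-1.9, -2.7, 12.9]
finger_gap: 0.0001
grasp_force: 6.3
```

Force is rising at the expected end height. One more small press to be sure, then I retract.

```bash
python3 -m crank '[[0,0,-0.001,0],[0,0,0,0]]'; python3 -m crank '[[0,0,-0.001,0],[0,0,0,0]]'
```

```text
clock: 11.9
tool_pos: [0.5823, -0.0592, 0.1083]
orientation: [-179.9, 0.0, -86.7]
wrist_force: [-3.9, -1.0, 21.8]
finger_gap: -0.0001
grasp_force: 10.5
clock: 12.15
tool_pos: [0.5824, -0.0593, 0.1079]
orientation: [-179.9, 0.0, -86.7]
wrist_force: [-6.6, -0.8, 29.3]
finger_gap: 0.0002
grasp_force: 14.7
```

Hard stop. I retract straight up and off to the side, then look.

```bash
python3 -m crank '[[0,0,0.004,0],[0,0,0.03,0],[0,0,0.05,0],[0,0,0.05,0],[-0.03,-0.05,0,0],[-0.03,-0.05,0,0],[-0.03,-0.05,0,0],[0,-0.05,0,0],[0,0,0,0],[0,0,0,0]]'
python3 - <<'E'
from h import *
f=grab('top','t6');g=grab('scene','s6')
cv2.imwrite('pics/c6.png',np.hstack([cv2.resize(f['frame'][130:250,180:340],(530,398),interpolation=cv2.INTER_CUBIC)[:,:400],cv2.resize(g['frame'][140:260,210:330],(398,398),interpolation=cv2.INTER_CUBIC)]))
e=np.array([np.cos(np.radians(92.7)),np.sin(np.radians(92.7))])
p=[np.r_[np.array([.578,.002])-e*.075,z] for z in(.078,.085)];print((proj(g,p)-[210,140])*398/120+[400,0],(proj(f,p)-[180,130])*530/160)
for a,b in(('t0','t6'),('s0','s6')):
    A,B=load(a),load(b);d=cv2.absdiff(A['frame'],B['frame']).max(2)
    for n,P,r in(('spare',[.5529,.2249,.016],14),('jar',[.69,.121,.03],8),('mark',[.4597,.1623,.0075],12)):
        u,v=proj(A,P)[0].astype(int);print(a,n,(u,v),d[v-r:v+r,u-r:u+r].max())
E
```

```text
clock: 13.4
tool_pos: [0.4919, -0.2572, 0.2391]
orientation: [179.9, 0.1, -86.6]
wrist_force: [0.0, 0.8, -0.6]
finger_gap: -0.0
grasp_force: 0.0
[[718.03833492 134.47673405]
 [718.63627729 126.61958   ]] [[479.87427422 194.04313596]
 [481.79804243 193.00765567]]
t0 spare (np.int64(193), np.int64(203)) 2
t0 jar (np.int64(237), np.int64(144)) 2
t0 mark (np.int64(220), np.int64(243)) 2
s0 spare (np.int64(201), np.int64(253)) 7
s0 jar (np.int64(214), np.int64(199)) 4
s0 mark (np.int64(248), np.int64(271)) 5
```

View pics/c6.png

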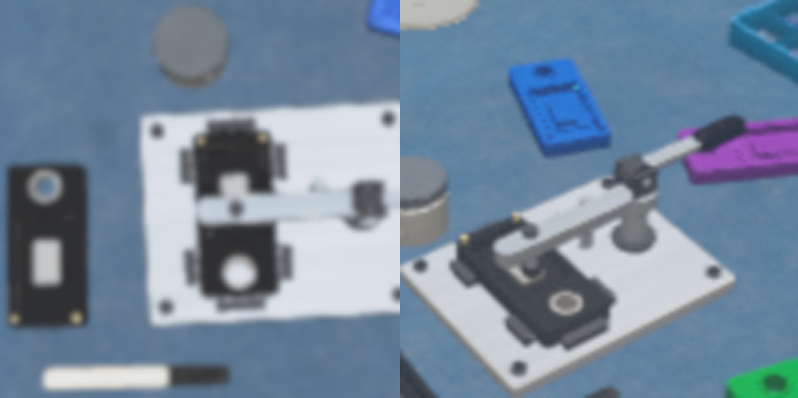

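The strap lies across the housing against the pin, and the lever is level: its grip is at scene crop (718,133), as predicted for fully down. The housing is seated and the bystanders are unchanged.

```bash
python3 -c "
from workcell import hand_in
print(hand_in())"
```

```text
the job is handed in; nothing more can be done
None
```

The job is done and handed in: the strap was swung to its stop over the housing, then the cam lever was pushed fully down, with the housing still seated, the jar, marker and spare unmoved, and the arm clear.

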